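Put the stereo microscope's accessories away in their tray

TASK

Put the stereo microscope's four accessories away in the tray, each upright and all the way down in the insert whose recess has its shape: the big auxiliary lens in the large round one, the large wide-field eyepiece in the small round one, the filter cube in the square one and the camera in the oblong one. Set them down without dropping or ramming them and never tip them over. The compound microscope's small eyepiece and condenser lens do not belong in the tray: leave them where they stand.

Things in the scene. Friction and masses are not known exactly. Their poses are not given: they have to be found in the camera images.
- lens: Auxiliary objective lens of the stereo microscope: a squat black knurled drum 56 mm across and 24 mm high, topped by an aluminium threaded ring 51 mm across and 8 mm high with a wide glass in it; 32 mm high in all, about 0.22 kg. Origin at the centre of its underside, z up; stands upright on the bench at the start, round, so any yaw is the same.
- eyepiece: Wide-field eyepiece of the stereo microscope, the larger of the two eyepieces: aluminium tube 30 mm across and 28 mm high below, black collar 40 mm across from 28 to 42 mm, flared rubber eyecup from 35 mm across at 42 mm to 40 mm across at the top, 54 mm high in all, about 0.11 kg. The wide end is up. Origin at the centre of its underside, z up; stands upright on the bench at the start, round, so any yaw is the same.
- filter_cube: Filter cube of the stereo microscope: black block 38 x 38 mm, 42 mm high, round glass windows in its top and in one side, about 0.10 kg. Origin at the centre of its underside, z up; stands upright on the bench at the start, x and y along its sides.
- camera: Camera of the stereo microscope, without cable: aluminium block 60 mm (x) by 40 mm (y) by 36 mm high, with a steel lens-mount ring 31 mm across standing 6 mm up from its top, 6 mm off centre towards -x (42 mm high in all), about 0.14 kg. Origin at the centre of its underside, z up; stands upright on the bench at the start, x along its length.
- small_eyepiece: Look-alike that stays: the compound microscope's small eyepiece, aluminium tube 23 mm across and 24 mm high, plain black head 29 mm across without eyecup, 38 mm high in all. Origin at the centre of its underside, z up; stands upright on the bench at the start, round.
- condenser_lens: Look-alike that stays: the compound microscope's condenser lens, a black drum 40 mm across and 12 mm high with an aluminium cone on top (36 narrowing to 24 mm) and a small glass, 26 mm high in all. Origin at the centre of its underside, z up; stands upright on the bench at the start, round.
- insert_large_round: Grey block 87 x 87 x 12 mm, a round recess 72 mm across 8 mm deep in mid-top, dark floor. Fixed in a cream tray (366 x 100 mm, rim 18 mm above the bench) with the four inserts in one row, any order, centres 89 mm apart. Origin: centre of the block's underside, 4 mm above the bench; recess floor at z = 4 mm, block top at 12 mm in this frame; y along the row, x across it, z up.
- insert_small_round: Grey block 87 x 87 x 12 mm, a round recess 48 mm across 8 mm deep in mid-top, dark floor. Fixed in a cream tray (366 x 100 mm, rim 18 mm above the bench) with the four inserts in one row, any order, centres 89 mm apart. Origin: centre of the block's underside, 4 mm above the bench; recess floor at z = 4 mm, block top at 12 mm in this frame; y along the row, x across it, z up.
- insert_square: Grey block 87 x 87 x 12 mm, a square recess 56 x 56 mm 8 mm deep in mid-top, dark floor. Fixed in a cream tray (366 x 100 mm, rim 18 mm above the bench) with the four inserts in one row, any order, centres 89 mm apart. Origin: centre of the block's underside, 4 mm above the bench; recess floor at z = 4 mm, block top at 12 mm in this frame; y along the row, x across it, z up.
- insert_oblong: Grey block 87 x 87 x 12 mm, an oblong recess 77 mm (x) by 56 mm (y) 8 mm deep in mid-top, dark floor. Fixed in a cream tray (366 x 100 mm, rim 18 mm above the bench) with the four inserts in one row, any order, centres 89 mm apart. Origin: centre of the block's underside, 4 mm above the bench; recess floor at z = 4 mm, block top at 12 mm in this frame; y along the row, x across it, z up.
Mind the look-alikes: they are no part of the job. Leave any pink look-alike of the insert_small_round alone.

How it is judged (in metres and radians):
At the end, for the whole second after the job is handed in: Each accessory stands in its own insert: within 13 mm of the insert's centre, down on the recess floor (underside less than 3 mm above it), upright within 0.1 rad, released and at rest; the small eyepiece and the condenser lens are within 20 mm of where they started (horizontal distance between lens and insert_large_round below 0.013 m and z of lens in the frame of insert_large_round below 0.007 m and angle between each of lens, eyepiece, filter_cube, camera's own z axis and vertical below 0.1 rad and linear speed of each of lens, eyepiece, filter_cube, camera below 0.02 m/s and angular speed of each of lens, eyepiece, filter_cube, camera below 0.2 rad/s and horizontal distance between eyepiece and insert_small_round below 0.013 m and z of eyepiece in the frame of insert_small_round below 0.007 m and horizontal distance between filter_cube and insert_square below 0.013 m and z of filter_cube in the frame of insert_square below 0.007 m and horizontal distance between camera and insert_oblong below 0.013 m and z of camera in the frame of insert_oblong below 0.007 m and distance of each of small_eyepiece, condenser_lens from where it was at the start of the episode below 0.02 m); the robot touches nothing.
It fails at once if the small eyepiece or the condenser lens, which do not belong in the tray, is moved more than 20 mm (distance of any of small_eyepiece, condenser_lens from where it was at the start of the episode above 0.02 m).
It fails at once if an accessory is tipped more than 40 degrees (angle between any of lens, eyepiece, filter_cube, camera's own z axis and vertical above 0.7 rad).
It fails at once if an accessory is rammed or pressed into an insert (over 60 N) (contact force between any of lens, eyepiece, filter_cube, camera and insert_large_round above 60 N or contact force between any of lens, eyepiece, filter_cube, camera and insert_small_round above 60 N or contact force between any of lens, eyepiece, filter_cube, camera and insert_square above 60 N or contact force between any of lens, eyepiece, filter_cube, camera and insert_oblong above 60 N).
It fails at once if an accessory is dropped (falls free of the fingers for about 20 mm or more) ((linear speed of lens above 0.6 m/s and contact force between the fingers and lens below 0.1 N) or (linear speed of eyepiece above 0.6 m/s and contact force between the fingers and eyepiece below 0.1 N) or (linear speed of filter_cube above 0.6 m/s and contact force between the fingers and filter_cube below 0.1 N) or (linear speed of camera above 0.6 m/s and contact force between the fingers and camera below 0.1 N)).
It also fails if it takes over 109 s, if anything falls off the work surface, if the arm or the gripper's body presses on something with over 40 N, if the wrist force passes 120 N, or if a joint passes its speed limit or range.

ROBOT

A 6-joint arm with a two-finger parallel gripper is mounted at the origin on the work surface. World frame = base frame: x ahead of the robot, y to its left, z up, the work surface at z = 0. Lengths are in mm, angles in rad, forces in N, time in s.
With the tool pointing down it reaches from about 350 to 975 mm from the base axis. Payload 7.1 kg.
Tool frame: the origin (TCP) lies at the very end of the fingers, on their centre line; the grasp point (between the pads) lies 19 mm behind it; x points along the fingers, y is the direction in which the jaws open and shut, and the axes are right-handed (so a half turn about x gives the same grasp; the last joint's range is limited). The gripper opens to 88 mm and grips with 3 to 60 N. Pads are 20 mm wide; open, the fingers measure 115 mm over their backs; the gripper's body (75 mm by 178 mm) begins 61 mm behind the grasp point.
Start: joints at [1.18, 0.423, 1.63, -0, 1.089, -0.019], TCP at [227.026, 582.292, 222.675] pointing down, gripper open.
Joint ranges: [-3, 3], [-0.9, 2.11], [0.09, 2.58], [-1.31, 4.45], [0.11, 2.69], [-2.54, 2.54]. Speed limits (rad/s): [2.39, 2.39, 3.01, 3.14, 3.14, 3.14].

INTERFACE

Orientations are given as a rotation vector (axis times angle).
In Python, from workcell import ctrl gives the robot as it stands. The module is installed in compiled form; this text tells all that it offers.
- The arm moves only by the tool carry_out, never from a script. Its argument "commands" is a list of rows, each a list of 6 numbers: the shift along the tool's x, y, z in m, then the turn, a rotation vector about the tool's x, y, z in degrees. In form: [[tx, ty, tz, rx, ry, rz], ...]. A call has 1 to 8 rows; each row shifts and turns the pose as measured when the row begins, along the tool's axes as they then stand; what a row does not reach is not made up. A row lasts 1/8 s, in which the tool goes at most 62.5 mm and 10.7 degrees, less where a joint would pass 70% of its speed; a pose out of reach is approached as far as the arm can. A call with a gripper value outside its range is refused whole. "grip" is the closure, from 0 (fully open) to 1 (shut), set as the call begins (left out, the last holds). The fingers move at their own pace and stop on an object; the grip force is fixed at half the most. Time passes only in rows, so rows that do not move let the fingers close. It gives the time, the measured TCP pose, the force and the opening at its end, in the units of the state.
- ctrl.get_obs(): the state, without advancing time (a new reading comes with each control period).
- ctrl.get_image(name): name is "side" or "top" or "wrist"; returns a dict with "pixels" (420x560x3 uint8, blue, green, red), "intrinsics" (3x3 intrinsics, pixels), "rvec" (rotation vector, rad) and "tvec" (3), from world to camera coordinates, as OpenCV has them. Camera axes: x right, y down, z forward; pixel columns grow to the right and rows downward; lengths in mm; the calibration is good to about 2 mm. A picture is of the moment at which its call begins. There is no depth.
- ctrl.close_job(): hands the job in, once; it reports no verdict.
The state is a dict: "t": time; "qpos": joint angles; "qvel": joint speeds; "joint_torque": joint torques, N m; "ee_pos": TCP position; "orientation": TCP orientation; "ft_force": force on the tool from outside, world axes, zero at the start; "moment": the same for the moment, N m; "width": finger opening in mm.
Only numpy, scipy, OpenCV 4.12 (cv2) and the standard library are available. Lean on these libraries where they do the work, as an engineer would, in place of code of your own. Each camera call takes 0.05 s, during which the arm holds its last target. There are 200 camera calls.

## Working session

There is one attempt and no reset: what is moved stays moved. The work goes in short steps, Python scripts to look and compute and a tool call to move; the robot and the scene stay as the last step left them, time stands still between calls to the robot, and variables do not carry over. Pictures are saved under pics/ and viewed, about 12 in all and at most 16, crops included, and the job is handed in when it is done.

Besides the shell and the picture viewer there is one more tool, called after "Request:" as name(argument=value, ...) on one line, values as JSON. carry_out: Moves the arm, as the interface text tells. Its arguments: {"type":"object","properties":{"commands":{"type":"array"},"grip":{"type":"number"}},"required":["commands"]}

```bash
mkdir -p pics; python3 - <<'E'
from workcell import ctrl
import cv2,numpy as np
o=ctrl.get_obs()
for k,v in o.items(): print(k,np.round(v,3))
for n in("top","side","wrist"):
    d=ctrl.get_image(n); cv2.imwrite(f"pics/{n}0.png",d["pixels"]); np.savez(f"pics/{n}0.npz",**d)
    R=cv2.Rodrigues(np.array(d["rvec"],float))[0]; print(n,np.round(d["intrinsics"],1).tolist(),"C",np.round(-R.T@np.array(d["tvec"]).ravel(),1),np.round(R,2).tolist())
E
```

```text
t 0.0
qpos [ 1.18   0.424  1.631  0.     1.089 -0.019]
qvel [ 0.001 -0.001  0.001 -0.001 -0.003 -0.001]
joint_torque [ 1.0000e-03 -5.4462e+01 -2.7367e+01  6.4000e-02  2.3000e-02 -0.0000e+00]
ee_pos [226.815 581.796 221.917]
orientation [ 0.291  1.551 -0.293]
ft_force [0.647 0.291 0.646]
moment [-0.021 -0.036  0.036]
width 87.434
top [[380.6, 0.0, 280.5], [0.0, 380.6, 209.9], [0.0, 0.0, 1.0]] C [501.7  16.6 980.6] [[0.02, -1.0, -0.01], [-1.0, -0.02, -0.04], [0.04, 0.01, -1.0]]
side [[510.7, 0.0, 283.2], [0.0, 510.7, 213.9], [0.0, 0.0, 1.0]] C [ -121.5 -1025.7   744.2] [[0.84, -0.55, -0.02], [-0.28, -0.39, -0.88], [0.47, 0.74, -0.48]]
wrist [[358.4, 0.0, 281.6], [0.0, 358.4, 208.7], [0.0, 0.0, 1.0]] C [159.9 608.1 382.1] [[0.36, 0.93, -0.0], [0.9, -0.35, 0.26], [0.24, -0.09, -0.97]]
```

View pics/top0.png

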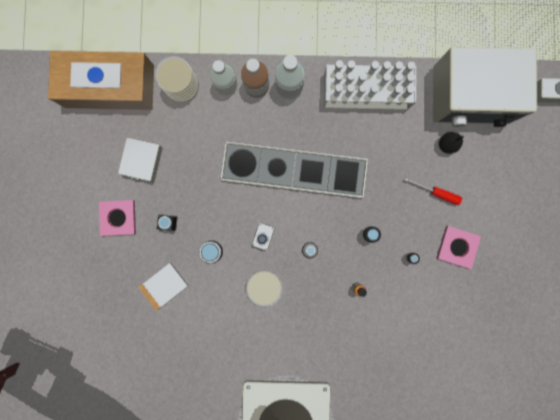

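View pics/side0.png

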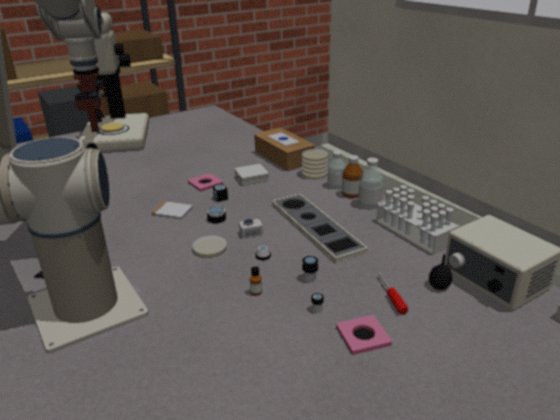

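The top view shows, from left to right: filter cube (166,223), lens (210,252), camera (262,237), condenser (310,250), eyepiece (372,235) and small eyepiece (413,258). The tray holds large round (242,163), small round (277,168), square (312,172) and oblong (346,176). The pink pads at (117,217) and (459,247) are look-alikes.

```bash
cat > h.py <<'E'
import cv2,numpy as np
from scipy.spatial.transform import Rotation as Ro
def load(n): return dict(np.load(f"pics/{n}.npz"))
def ray(d,uv,z):
    R=cv2.Rodrigues(np.array(d["rvec"],float))[0]; C=-R.T@np.array(d["tvec"],float).ravel()
    v=R.T@np.linalg.inv(d["intrinsics"])@np.array([uv[0],uv[1],1.]); return C+v*(z-C[2])/v[2]
def proj(d,p): return cv2.projectPoints(np.array(p,float).reshape(-1,3),np.array(d["rvec"],float),np.array(d["tvec"],float),d["intrinsics"],None)[0].reshape(-1,2)
def snap(n,name):
    from workcell import ctrl
    d=ctrl.get_image(n); cv2.imwrite(f"pics/{name}.png",d["pixels"]); np.savez(f"pics/{name}.npz",**d); return d
def toolmove(obs,target):  # world target TCP -> tool-axes delta mm
    R=Ro.from_rotvec(obs["orientation"]).as_matrix(); return R.T@(np.array(target)-obs["ee_pos"])
E
python3 - <<'E'
from h import *
d=load("top0")
im=d["pixels"]
cv2.imwrite("pics/topc.png",cv2.resize(im[130:280,130:430],None,fx=2.66,fy=2.66,interpolation=cv2.INTER_CUBIC))
for n,uv,z in [("cube",(166,223),42),("lens",(210,252),32),("camera",(262,237),42),("cond",(310,250),26),("eye",(372,235),54),("small",(413,258),38),("LR",(242,163),8),("SR",(277,167.5),8),("SQ",(312,172),8),("OB",(346,176),8)]:
    print(n,np.round(ray(d,uv,z),0))
w=load("wrist0"); from workcell import ctrl; o=ctrl.get_obs()
R=Ro.from_rotvec(o["orientation"]).as_matrix(); print(np.round(R,3))
Rc=cv2.Rodrigues(np.array(w["rvec"],float))[0]; C=-Rc.T@np.array(w["tvec"]).ravel(); print("cam in tool",R.T@(C-o["ee_pos"])); print("cam axes in tool (cols)",np.round(R.T@Rc.T,3))
E
```

```text
cube [503. 306.  42.]
lens [433. 197.  32.]
camera [473.  68.  42.]
cond [443. -52.  26.]
eye [ 484. -200.   54.]
small [ 430. -305.   38.]
LR [661. 126.   8.]
SR [651.  35.   8.]
SQ [642. -55.   8.]
OB [ 633. -142.    8.]
[[-0.     0.363  0.932]
 [-0.001  0.932 -0.363]
 [-1.    -0.001 -0.   ]]
cam in tool [-1.60013826e+02 -9.36065207e-02 -7.18634830e+01]
cam axes in tool (cols) [[-0.001 -0.261  0.965]
 [ 1.     0.001  0.001]
 [-0.001  0.965  0.261]]
```

View pics/topc.png

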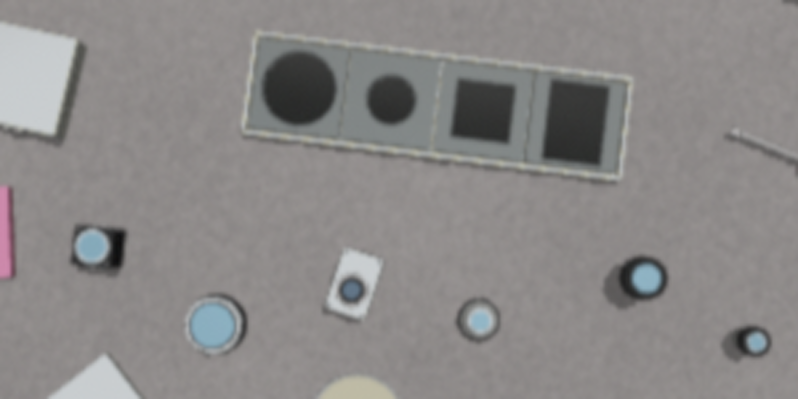

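Tray spacing comes out at about 89 mm, as it should, and the tray is yawed about -6°. Next I write a move planner and go to a view above the filter cube.

```bash
cat >> h.py <<'E'
def plan(target,psi,n,start=None,vert=True):
    """n equal rows to world target (mm), jaw yaw psi deg, as tool-axes rows (m, deg)"""
    if start is None:
        from workcell import ctrl; o=ctrl.get_obs(); p,R=np.array(o["ee_pos"]),Ro.from_rotvec(o["orientation"]).as_matrix()
    else: p,R=start
    c,s=np.cos(np.radians(psi)),np.sin(np.radians(psi)); Rt=np.array([[0,c,s],[0,s,-c],[-1,0,0]])
    rv=Ro.from_matrix(R.T@Rt).as_rotvec()/n; dp=(np.array(target,float)-p)/n
    for i in range(n):
        print([round(x,3) for x in (R.T@dp/1000)]+[round(x,1) for x in np.degrees(rv)]); R=R@Ro.from_rotvec(rv).as_matrix()
    return np.array(target,float),Rt
E
python3 - <<'E'
from h import *
plan([503,306,200],0,8)
E
```

```text
[np.float64(0.003), np.float64(-0.02), np.float64(0.045), np.float64(8.6), np.float64(0.0), np.float64(0.0)]
[np.float64(0.003), np.float64(-0.013), np.float64(0.047), np.float64(8.6), np.float64(0.0), np.float64(0.0)]
[np.float64(0.003), np.float64(-0.006), np.float64(0.048), np.float64(8.6), np.float64(0.0), np.float64(0.0)]
[np.float64(0.003), np.float64(0.002), np.float64(0.049), np.float64(8.6), np.float64(0.0), np.float64(0.0)]
[np.float64(0.003), np.float64(0.009), np.float64(0.048), np.float64(8.6), np.float64(0.0), np.float64(0.0)]
[np.float64(0.003), np.float64(0.016), np.float64(0.046), np.float64(8.6), np.float64(0.0), np.float64(0.0)]
[np.float64(0.003), np.float64(0.023), np.float64(0.043), np.float64(8.6), np.float64(0.0), np.float64(0.0)]
[np.float64(0.003), np.float64(0.029), np.float64(0.039), np.float64(8.6), np.float64(0.0), np.float64(0.0)]
```

Request:
carry_out(commands=[[0.003,-0.02,0.045,8.6,0,0],[0.003,-0.013,0.047,8.6,0,0],[0.003,-0.006,0.048,8.6,0,0],[0.003,0.002,0.049,8.6,0,0],[0.003,0.009,0.048,8.6,0,0],[0.003,0.016,0.046,8.6,0,0],[0.003,0.023,0.043,8.6,0,0],[0.003,0.029,0.039,8.6,0,0]], grip=0)

```text
t: 1.15
ee_pos: [503.6, 295.2, 196.0]
orientation: [1.233, 1.193, -1.236]
ft_force: [-0.2, -0.5, 0.5]
width: 87.8
```

Request:
carry_out(commands=[[0,0,0,0,0,0]])

```text
t: 1.27
ee_pos: [505.2, 292.9, 195.6]
orientation: [1.236, 1.19, -1.24]
ft_force: [-0.3, 0.5, -1.1]
width: 87.6
```

```bash
sed -i 's/print(\[round(x,3) for x in (R.T@dp\/1000)\]+\[round(x,1) for x in np.degrees(rv)\])/print(np.round(np.r_[R.T@dp\/1000,np.degrees(rv)],3).tolist())/' h.py; python3 - <<'E'
from h import *
snap("wrist","w1")
from workcell import ctrl; o=ctrl.get_obs(); print(np.round(o["ee_pos"],1),np.round(Ro.from_rotvec(o["orientation"]).as_matrix(),3).tolist())
E
```

```text
[504.2 293.9 195.6] [[-0.002, 0.999, -0.036], [-0.002, -0.036, -0.999], [-1.0, -0.002, 0.002]]
```

View pics/w1.png

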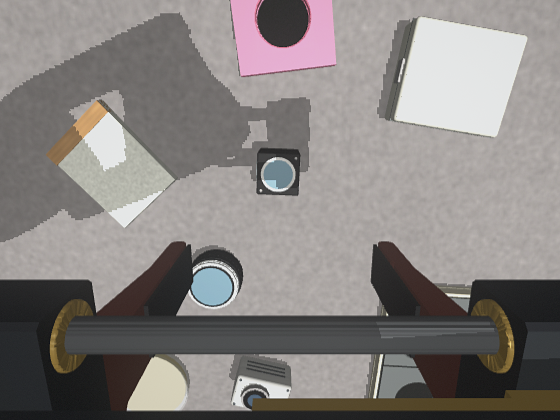

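The wrist view shows the filter cube at (278,172), nearly aligned with the image axes. The lens is at (213,285), and the camera is partly hidden at (260,385). I measure the cube and lens from their glass.

```bash
cat >> h.py <<'E'
def blues(d,z,amin=60):
    h=cv2.cvtColor(d["pixels"],cv2.COLOR_BGR2HSV); m=cv2.inRange(h,(90,50,60),(115,255,255))
    m=cv2.morphologyEx(m,cv2.MORPH_CLOSE,np.ones((7,7)))
    for c in cv2.findContours(m,cv2.RETR_EXTERNAL,cv2.CHAIN_APPROX_NONE)[0]:
        if cv2.contourArea(c)<amin: continue
        (u,v),r=cv2.minEnclosingCircle(c); p=ray(d,(u,v),z); q=ray(d,(u+r,v),z)
        print("blue px",round(u),round(v),"r mm",round(np.linalg.norm(q-p),1),"at z",z,np.round(p,1))
E
python3 - <<'E'
from h import *
d=load("w1"); blues(d,42); blues(d,32)
g=cv2.cvtColor(d["pixels"],cv2.COLOR_BGR2GRAY)[135:205,245:312]
m=(g<60).astype(np.uint8)
for c in cv2.findContours(m,cv2.RETR_EXTERNAL,cv2.CHAIN_APPROX_NONE)[0]:
    if cv2.contourArea(c)>300: print(cv2.boundingRect(c),cv2.minAreaRect(c), [np.round(ray(d,(p+[245,135]),42)[:2],1).tolist() for p in cv2.boxPoints(cv2.minAreaRect(c))])
cv2.imwrite("pics/c1.png",np.hstack([cv2.resize(d["pixels"][135:210,240:315],None,fx=5,fy=5,interpolation=cv2.INTER_NEAREST),cv2.cvtColor(cv2.resize(np.pad(m*255,((0,5),(0,8))),None,fx=5,fy=5),cv2.COLOR_GRAY2BGR)]))
E
```

```text
blue px 211 286 r mm 19.9 at z 42 [433.6 205.   42. ]
blue px 278 174 r mm 12.6 at z 42 [501.6 311.6  42. ]
blue px 211 286 r mm 20.5 at z 32 [431.2 199.9  32. ]
blue px 278 174 r mm 13.0 at z 32 [501.4 309.9  32. ]
(12, 13, 43, 40) ((32.69424057006836, 32.44977951049805), (42.3917350769043, 38.048789978027344), 2.2025980949401855) [[481.8, 301.7], [484.9, 335.2], [521.6, 332.4], [519.4, 298.9]]
```

View pics/c1.png

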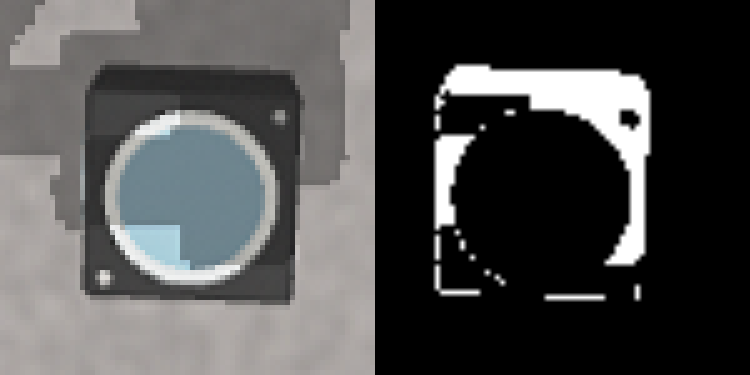

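The cube's top face is centred at (278,174), which puts it at (501.6, 311.6) with side yaw about -4°. I plan the descent.

```bash
python3 - <<'E'
from h import *
s=plan([501.6,311.6,150],-4,2)
plan([501.6,311.6,14],-4,6,s)
E
```

```text
[0.023, -0.002, -0.009, 0.957, 0.05, 0.061]
[0.023, -0.002, -0.009, 0.957, 0.05, 0.061]
[0.023, 0.0, 0.0, 0.0, 0.0, 0.0]
[0.023, 0.0, 0.0, 0.0, 0.0, 0.0]
[0.023, 0.0, 0.0, 0.0, 0.0, 0.0]
[0.023, 0.0, 0.0, 0.0, 0.0, 0.0]
[0.023, 0.0, 0.0, 0.0, 0.0, 0.0]
[0.023, 0.0, 0.0, 0.0, 0.0, 0.0]
```

Request:
carry_out(commands=[[0.023,-0.002,-0.009,1,0,0],[0.023,-0.002,-0.009,1,0,0],[0.023,0,0,0,0,0],[0.023,0,0,0,0,0],[0.023,0,0,0,0,0],[0.023,0,0,0,0,0],[0.02,0,0,0,0,0],[0,0,0,0,0,0]])

```text
t: 2.33
ee_pos: [493.6, 320.8, 33.4]
orientation: [1.246, 1.186, -1.25]
ft_force: [1.1, 1.3, 0.5]
width: 87.9
```

```bash
python3 - <<'E'
from h import *
from workcell import ctrl; o=ctrl.get_obs(); print(o["ee_pos"],Ro.from_rotvec(o["orientation"]).as_matrix().round(3).tolist())
plan([501.6,311.6,14],-4,2)
E
```

```text
[493.60144492 320.78462668  33.44598995] [[-0.003, 0.999, -0.052], [-0.0, -0.052, -0.999], [-1.0, -0.003, 0.0]]
[0.01, 0.004, 0.004, 0.503, 0.01, 0.095]
[0.01, 0.004, 0.004, 0.503, 0.01, 0.095]
```

Request:
carry_out(commands=[[0.0,0.004,0.004,0.5,0,0],[0.005,0.004,0.004,0.5,0,0],[0.01,0,0,0,0,0],[0,0,0,0,0,0],[0,0,0,0,0,0]])

```text
t: 2.95
ee_pos: [503.1, 312.7, 19.7]
orientation: [1.262, 1.176, -1.26]
ft_force: [-0.2, -0.5, 0.1]
width: 87.8
```

Request:
carry_out(commands=[[0.005,0,0,0,0,0],[0,0,0,0,0,0]])

```text
t: 3.2
ee_pos: [503.1, 312.8, 14.5]
orientation: [1.263, 1.176, -1.26]
ft_force: [-0.1, -0.2, 0.6]
width: 88.2
```

Request:
carry_out(commands=[[0,0,0,0,0,0],[0,0,0,0,0,0],[0,0,0,0,0,0],[0,0,0,0,0,0]], grip=1)

```text
t: 3.7
ee_pos: [503.2, 313.0, 14.7]
orientation: [1.263, 1.176, -1.26]
ft_force: [-0.6, 0.2, 0.4]
width: 50.7
```

Request:
carry_out(commands=[[0,0,0,0,0,0],[0,0,0,0,0,0],[0,0,0,0,0,0]])

```text
t: 4.08
ee_pos: [503.2, 313.0, 14.8]
orientation: [1.263, 1.176, -1.26]
ft_force: [0.8, -0.1, 0.1]
width: 38.0
```

Request:
carry_out(commands=[[-0.01,0,0,0,0,0],[-0.025,0,0,0,0,0],[-0.035,0,0,0,0,0],[-0.035,0,0,0,0,0],[-0.035,0,0,0,0,0],[-0.03,0,0,0,0,0]])

```text
t: 4.82
ee_pos: [501.3, 311.5, 189.7]
orientation: [1.258, 1.178, -1.264]
ft_force: [-0.2, 0.5, -1.8]
width: 37.6
```

```bash
python3 - <<'E'
from h import *
plan([605,-10,250],84,12)
E
```

```text
[-0.005, 0.01, 0.026, -7.336, -0.012, 0.019]
[-0.005, 0.007, 0.027, -7.336, -0.012, 0.019]
[-0.005, 0.004, 0.028, -7.336, -0.012, 0.019]
[-0.005, -0.0, 0.028, -7.336, -0.012, 0.019]
[-0.005, -0.004, 0.028, -7.336, -0.012, 0.019]
[-0.005, -0.007, 0.027, -7.336, -0.012, 0.019]
[-0.005, -0.011, 0.026, -7.336, -0.012, 0.019]
[-0.005, -0.014, 0.025, -7.336, -0.012, 0.019]
[-0.005, -0.017, 0.023, -7.336, -0.012, 0.019]
[-0.005, -0.02, 0.02, -7.336, -0.012, 0.019]
[-0.005, -0.022, 0.018, -7.336, -0.012, 0.019]
[-0.005, -0.024, 0.015, -7.336, -0.012, 0.019]
```

Request:
carry_out(commands=[[-0.005,0.01,0.026,-7.3,0,0],[-0.005,0.007,0.027,-7.3,0,0],[-0.005,0.004,0.028,-7.3,0,0],[-0.005,0,0.028,-7.3,0,0],[-0.005,-0.004,0.028,-7.3,0,0],[-0.005,-0.007,0.027,-7.3,0,0],[-0.005,-0.011,0.026,-7.3,0,0],[-0.005,-0.014,0.025,-7.3,0,0]])

```text
t: 5.82
ee_pos: [574.2, 93.7, 239.0]
orientation: [0.462, 1.519, -0.455]
ft_force: [0.6, 0.3, -1.3]
width: 37.5
```

Request:
carry_out(commands=[[-0.005,-0.017,0.023,-7.3,0,0],[-0.005,-0.02,0.02,-7.3,0,0],[-0.005,-0.022,0.018,-7.3,0,0],[-0.005,-0.024,0.015,-7.3,0,0],[0,0,0,0,0,0],[0,0,0,0,0,0]])

```text
t: 6.58
ee_pos: [613.2, -17.9, 262.8]
orientation: [0.052, 1.565, -0.046]
ft_force: [0.5, 0.7, -1.2]
width: 37.9
```

```bash
python3 - <<'E'
from h import *
snap("wrist","w2")
E
```

```text
(no output)
```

View pics/w2.png

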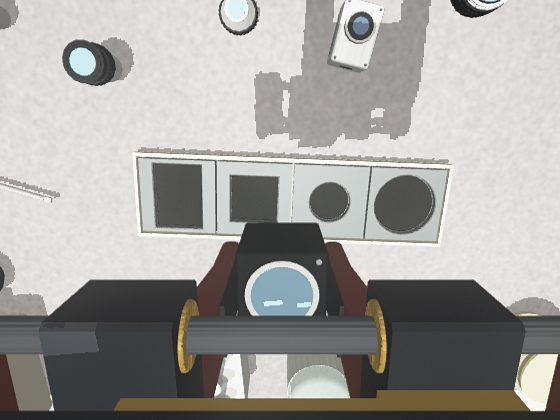

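The wrist view shows the whole tray, with recesses at oblong (178,197), square (254,198), small round (330,201) and large round (404,204). The cube is held in the fingers, the eyepiece is at (83,62) and the camera at (355,35). I measure the recesses, the eyepiece and the camera.

```bash
python3 - <<'E'
from h import *
d=load("w2"); g=cv2.cvtColor(d["pixels"],cv2.COLOR_BGR2GRAY)
m=(g<110).astype(np.uint8); m[:150]=0; m[235:]=0; m[:,:145]=0; m[:,440:]=0
m=cv2.morphologyEx(m,cv2.MORPH_OPEN,np.ones((5,5)))
P=[]
for c in sorted(cv2.findContours(m,cv2.RETR_EXTERNAL,cv2.CHAIN_APPROX_NONE)[0],key=lambda c:c[:,0,0].min()):
    if cv2.contourArea(c)<700: continue
    M=cv2.moments(c);uv=(M["m10"]/M["m00"],M["m01"]/M["m00"])
    w=np.array([ray(d,p[0],10)[:2] for p in c]); print(np.round(uv),"c",ray(d,uv,10)[:2].round(1),"ext",np.ptp(w,0).round(1),"yaw",cv2.minAreaRect(w.astype(np.float32))); P.append(ray(d,uv,10)[:2])
P=np.array(P); print(np.diff(P,axis=0))
print("tray corners",[ray(d,p,18)[:2].round(1).tolist() for p in [(135,153),(452,165),(440,243),(138,234)]])
blues(d,54); 
h=cv2.cvtColor(d["pixels"],cv2.COLOR_BGR2HSV)
cv2.imwrite("pics/c2.png",cv2.resize(d["pixels"][0:80,310:400],None,fx=6,fy=6,interpolation=cv2.INTER_CUBIC))
E
```

```text
[178. 195.] c [ 630.2 -140.1] ext [79.5 62. ] yaw ((631.3580322265625, -140.21031188964844), (56.02640914916992, 76.65773010253906), 84.21479034423828)
[261. 207.] c [651.2 -42.7] ext [ 78.9 106.6] yaw ((649.4830932617188, -26.628047943115234), (107.70714569091797, 72.60057830810547), 86.40255737304688)
[329. 201.] c [647.8  37.6] ext [43.5 44.2] yaw ((648.0114135742188, 37.519386291503906), (44.20780944824219, 42.851234436035156), 86.44708251953125)
[403. 203.] c [656.6 125.7] ext [69.7 68. ] yaw ((656.9746704101562, 126.01597595214844), (68.20911407470703, 68.62415313720703), 71.0702896118164)
[[21.0236274  97.37100226]
 [-3.37777568 80.28893803]
 [ 8.84356822 88.17086843]]
tray corners [[577.3, -178.6], [612.8, 177.6], [706.8, 169.4], [672.7, -191.3]]
blue px 282 295 r mm 35.3 at z 54 [744.3 -24.5  54. ]
blue px 360 25 r mm 8.4 at z 54 [469.   66.1  54. ]
```

View pics/c2.png

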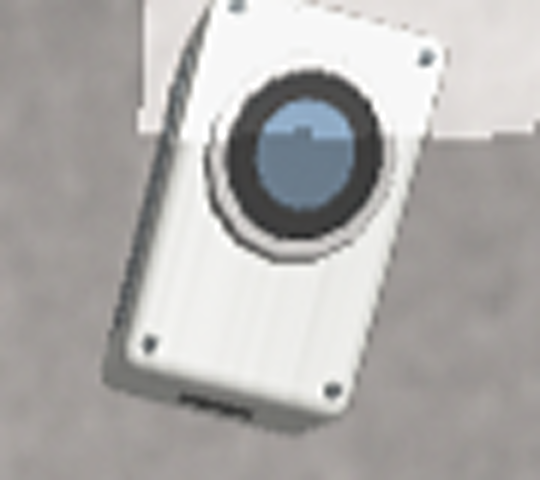

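Spacing checks out: LR(657,126), SR(648,37.5), OB(631,-140), so the square lies midway at (639.5,-51.3) with tray yaw -5.6°. The camera's four screws are visible too. I plan to place the cube and compute the camera and lens poses.

```bash
python3 - <<'E'
from h import *
d=load("w2")
S=[ray(d,(310+x/6,y/6),36)[:2] for x,y in [(236,5),(426,58),(149,344),(333,391)]]
S=np.array(S); v=(S[0]-S[2])+(S[1]-S[3]); print("camera",S.mean(0).round(1),"long axis deg",np.degrees(np.arctan2(v[1],v[0])).round(1),"spacings",np.linalg.norm(S[0]-S[2]).round(1),np.linalg.norm(S[0]-S[1]).round(1))
from workcell import ctrl; o=ctrl.get_obs(); print(o["ee_pos"].round(1))
s=plan([639,-51,120],84.4,5)
plan([639,-51,60],84.4,2,s)
E
```

```text
camera [473.1  67.4] long axis deg 163.2 spacings 52.1 32.1
[613.2 -17.8 262.8]
[0.029, -0.006, 0.005, 0.413, 0.063, -0.044]
[0.029, -0.006, 0.005, 0.413, 0.063, -0.044]
[0.029, -0.006, 0.006, 0.413, 0.063, -0.044]
[0.029, -0.006, 0.006, 0.413, 0.063, -0.044]
[0.029, -0.006, 0.006, 0.413, 0.063, -0.044]
[0.03, 0.0, 0.0, 0.0, 0.0, 0.0]
[0.03, 0.0, 0.0, 0.0, 0.0, 0.0]
```

Request:
carry_out(commands=[[0.029,-0.006,0.005,0.4,0,0],[0.029,-0.006,0.005,0.4,0,0],[0.029,-0.006,0.006,0.4,0,0],[0.029,-0.006,0.006,0.4,0,0],[0.029,-0.006,0.006,0.4,0,0],[0.025,0,0,0,0,0],[0.015,0,0,0,0,0],[0,0,0,0,0,0]])

```text
t: 7.62
ee_pos: [639.1, -41.5, 73.4]
orientation: [0.081, 1.564, -0.072]
ft_force: [-0.1, 0.6, -0.8]
width: 38.1
```

```bash
python3 - <<'E'
from h import *
plan([639,-51,45],84.4,2)
E
```

```text
[0.014, -0.005, 0.0, 0.008, 0.151, -0.154]
[0.014, -0.005, 0.0, 0.008, 0.151, -0.154]
```

Request:
carry_out(commands=[[0.005,-0.005,0,0,0.15,-0.15],[0.01,-0.005,0,0,0.15,-0.15],[0.01,0,0,0,0,0],[0,0,0,0,0,0],[0,0,0,0,0,0]])

```text
t: 8.25
ee_pos: [639.9, -52.0, 49.4]
orientation: [0.076, 1.566, -0.077]
ft_force: [-0.5, -0.5, -1.4]
width: 38.0
```

Centred within 1 mm, so I lower it to z≈24.

Request:
carry_out(commands=[[0.01,0,0,0,0,0],[0.008,0,0,0,0,0],[0.004,0,0,0,0,0],[0.002,0,0,0,0,0],[0,0,0,0,0,0]])

```text
t: 8.88
ee_pos: [640.0, -51.9, 23.8]
orientation: [0.076, 1.566, -0.077]
ft_force: [0.3, -0.6, -1.0]
width: 37.9
```

Request:
carry_out(commands=[[0.001,0,0,0,0,0],[0,0,0,0,0,0]])

```text
t: 9.12
ee_pos: [640.4, -51.9, 23.1]
orientation: [0.076, 1.565, -0.077]
ft_force: [-0.6, -0.1, -1.0]
width: 38.1
```

Request:
carry_out(commands=[[0,0,0,0,0,0],[0,0,0,0,0,0],[0,0,0,0,0,0],[-0.02,0,0,0,0,0],[-0.04,0,0,0,0,0],[-0.04,0,0,0,0,0],[-0.03,0,0,0,0,0],[0,0,0,0,0,0]], grip=0)

```text
t: 10.12
ee_pos: [641.0, -52.0, 163.0]
orientation: [0.076, 1.56, -0.077]
ft_force: [0.2, 0.2, 0.1]
width: 87.8
```

```bash
python3 - <<'E'
from h import *
# camera: long axis 163.2 -> jaws along short axis: 73.2
plan([473,67,150],73.2,6)
E
```

```text
[0.002, 0.017, -0.03, 1.869, 0.088, -0.007]
[0.002, 0.016, -0.03, 1.869, 0.088, -0.007]
[0.002, 0.015, -0.031, 1.869, 0.088, -0.007]
[0.002, 0.014, -0.031, 1.869, 0.088, -0.007]
[0.002, 0.013, -0.032, 1.869, 0.088, -0.007]
[0.002, 0.012, -0.032, 1.869, 0.088, -0.007]
```

Request:
carry_out(commands=[[0.002,0.017,-0.03,1.9,0.1,0],[0.002,0.016,-0.03,1.9,0.1,0],[0.002,0.015,-0.031,1.9,0.1,0],[0.002,0.014,-0.031,1.9,0.1,0],[0.002,0.013,-0.032,1.9,0.1,0],[0.002,0.012,-0.032,1.9,0.1,0],[0,0,0,0,0,0],[0,0,0,0,0,0]])

```text
t: 11.12
ee_pos: [465.9, 70.1, 147.5]
orientation: [0.238, 1.562, -0.238]
ft_force: [-0.1, 0.1, -0.9]
width: 87.4
```

```bash
python3 - <<'E'
from h import *
plan([473.1,67.4,65],73.2,3)
d=snap("wrist","w3"); cv2.imwrite("pics/w3.png",d["pixels"])
E
```

```text
[0.027, -0.0, 0.003, -0.192, -0.089, 0.02]
[0.027, -0.0, 0.003, -0.192, -0.089, 0.02]
[0.027, -0.0, 0.003, -0.192, -0.089, 0.02]
```

View pics/w3.png

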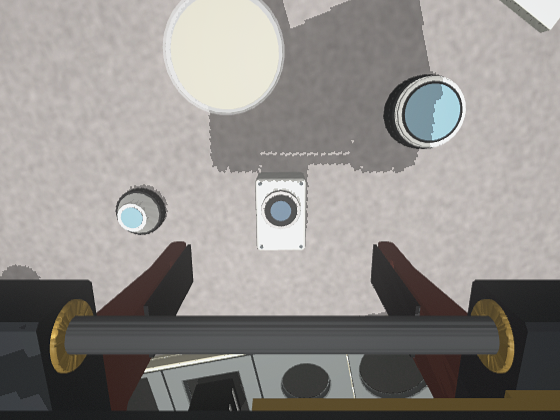

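The wrist view shows the camera upright and square to the jaws at about (281,215). The lens is at (431,111) and the condenser at (140,212).

```bash
python3 - <<'E'
from h import *
d=load("w3"); print(ray(d,(281,215),36)); blues(d,32); blues(d,26)
plan([473.1,67.4,65],73.2,3)
E
```

```text
[471.671087    68.11940367  36.        ]
blue px 132 217 r mm 8.8 at z 32 [438.7 -47.1  32. ]
blue px 280 210 r mm 7.9 at z 32 [468.9  68.5  32. ]
blue px 432 111 r mm 21.9 at z 32 [429.6 198.6  32. ]
blue px 132 217 r mm 8.9 at z 26 [439.6 -50.1  26. ]
blue px 280 210 r mm 8.1 at z 26 [470.4  68.   26. ]
blue px 432 111 r mm 22.4 at z 26 [430.2 200.9  26. ]
[0.027, -0.0, 0.003, -0.2, -0.097, 0.022]
[0.027, -0.0, 0.003, -0.2, -0.097, 0.022]
[0.027, -0.0, 0.003, -0.2, -0.097, 0.022]
```

Request:
carry_out(commands=[[0.027,0,0.002,-0.2,-0.1,0],[0.027,0,0.002,-0.2,-0.1,0],[0.027,0,0.002,-0.2,-0.1,0],[0.02,0,0,0,0,0],[0,0,0,0,0,0],[0,0,0,0,0,0]])

```text
t: 11.92
ee_pos: [478.6, 65.3, 44.2]
orientation: [0.232, 1.552, -0.232]
ft_force: [0.3, -0.6, 0.9]
width: 88.0
```

```bash
python3 - <<'E'
from h import *
plan([472.5,67.8,13],73.2,3)
E
```

```text
[0.01, 0.0, -0.002, -0.06, 0.12, -0.02]
[0.01, 0.0, -0.002, -0.06, 0.12, -0.02]
[0.01, 0.0, -0.002, -0.06, 0.12, -0.02]
```

Request:
carry_out(commands=[[0.01,0,-0.002,0,0.1,0],[0.01,0,-0.002,0,0.1,0],[0.008,0,-0.002,0,0.1,0],[0.002,0,0,0,0,0],[0,0,0,0,0,0]])

```text
t: 12.55
ee_pos: [473.9, 67.2, 13.6]
orientation: [0.234, 1.555, -0.231]
ft_force: [-0.5, 0.0, 0.3]
width: 87.6
```

Request:
carry_out(commands=[[0,0,0,0,0,0],[0,0,0,0,0,0],[0,0,0,0,0,0],[0,0,0,0,0,0],[0,0,0,0,0,0],[0,0,0,0,0,0],[0,0,0,0,0,0]], grip=1)

```text
t: 13.42
ee_pos: [474.5, 67.3, 14.3]
orientation: [0.234, 1.553, -0.231]
ft_force: [0.8, 0.2, -0.3]
width: 39.8
```

Request:
carry_out(commands=[[-0.01,0,0,0,0,0],[-0.02,0,0,0,0,0],[-0.03,0,0,0,0,0],[-0.03,0,0,0,0,0],[-0.02,0,0,0,0,0],[0,0,0,0,0,0]])

```text
t: 14.18
ee_pos: [472.9, 67.0, 129.3]
orientation: [0.234, 1.555, -0.231]
ft_force: [-0.1, -0.0, -1.7]
width: 39.6
```

```bash
python3 - <<'E'
from h import *
s=plan([631,-140.2,120],84.4,8)
E
```

```text
[0.001, -0.019, 0.026, -1.421, 0.026, -0.013]
[0.001, -0.02, 0.026, -1.421, 0.026, -0.013]
[0.001, -0.02, 0.025, -1.421, 0.026, -0.013]
[0.001, -0.021, 0.025, -1.421, 0.026, -0.013]
[0.001, -0.022, 0.024, -1.421, 0.026, -0.013]
[0.001, -0.022, 0.024, -1.421, 0.026, -0.013]
[0.001, -0.023, 0.023, -1.421, 0.026, -0.013]
[0.001, -0.023, 0.023, -1.421, 0.026, -0.013]
```

Request:
carry_out(commands=[[0.001,-0.019,0.026,-1.4,0,0],[0.001,-0.02,0.026,-1.4,0,0],[0.001,-0.02,0.025,-1.4,0,0],[0.001,-0.021,0.025,-1.4,0,0],[0.001,-0.022,0.024,-1.4,0,0],[0.001,-0.022,0.024,-1.4,0,0],[0.001,-0.023,0.023,-1.4,0,0],[0.001,-0.023,0.023,-1.4,0,0]])

```text
t: 15.18
ee_pos: [627.8, -144.0, 112.5]
orientation: [0.074, 1.579, -0.069]
ft_force: [0.1, 0.1, -0.7]
width: 39.9
```

```bash
python3 - <<'E'
from h import *
s=plan([632.5,-140.2,55],84.4,4)
E
```

```text
[0.014, 0.001, 0.001, 0.094, -0.13, -0.035]
[0.014, 0.001, 0.001, 0.094, -0.13, -0.035]
[0.014, 0.001, 0.001, 0.094, -0.13, -0.035]
[0.014, 0.001, 0.001, 0.094, -0.13, -0.035]
```

Request:
carry_out(commands=[[0,0,0,0,0,0],[0.014,0,0,0.1,-0.1,0],[0.02,0,0,0.1,-0.1,0],[0.014,0,0,0.1,-0.1,0],[0.01,0,0,0,0,0],[0,0,0,0,0,0]])

```text
t: 15.92
ee_pos: [623.0, -141.9, 46.3]
orientation: [0.08, 1.581, -0.073]
ft_force: [0.5, 0.6, -1.8]
width: 39.5
```

```bash
python3 - <<'E'
from h import *
s=plan([632.5,-140.2,45],84.4,2)
E
```

```text
[0.001, 0.001, 0.005, 0.009, -0.338, -0.111]
[0.001, 0.001, 0.005, 0.009, -0.338, -0.111]
```

Request:
carry_out(commands=[[0,0.001,0.005,0,-0.3,-0.1],[0,0.001,0.005,0,-0.3,-0.1],[0,0,0,0,0,0],[0,0,0,0,0,0]])

```text
t: 16.42
ee_pos: [635.5, -140.9, 48.1]
orientation: [0.076, 1.567, -0.077]
ft_force: [0.6, 0.2, -1.6]
width: 39.8
```

Request:
carry_out(commands=[[0.008,0,-0.003,0,0,0],[0.01,0,0,0,0,0],[0.004,0,0,0,0,0],[0.002,0,0,0,0,0],[0,0,0,0,0,0]])

```text
t: 17.05
ee_pos: [631.8, -140.7, 22.3]
orientation: [0.076, 1.567, -0.077]
ft_force: [-1.4, 0.2, 2.7]
width: 39.9
```

Light contact of about 4 N shows it has reached the floor, so I release and retract.

Request:
carry_out(commands=[[0,0,0,0,0,0],[0,0,0,0,0,0],[0,0,0,0,0,0],[0,0,0,0,0,0],[-0.02,0,0,0,0,0],[-0.04,0,0,0,0,0],[-0.04,0,0,0,0,0],[-0.03,0,0,0,0,0]], grip=0)

```text
t: 18.05
ee_pos: [631.1, -140.6, 158.1]
orientation: [0.076, 1.569, -0.077]
ft_force: [0.6, -0.7, 0.4]
width: 87.7
```

```bash
python3 - <<'E'
from h import *
s=plan([484,-230,190],84.4,5)
E
```

```text
[-0.006, -0.021, -0.028, 0.004, 0.01, 0.001]
[-0.006, -0.021, -0.028, 0.004, 0.01, 0.001]
[-0.006, -0.021, -0.028, 0.004, 0.01, 0.001]
[-0.006, -0.021, -0.028, 0.004, 0.01, 0.001]
[-0.006, -0.021, -0.028, 0.004, 0.01, 0.001]
```

Request:
carry_out(commands=[[-0.006,-0.014,-0.028,0,0,0],[-0.006,-0.014,-0.028,0,0,0],[-0.006,-0.014,-0.028,0,0,0],[-0.006,-0.014,-0.028,0,0,0],[-0.006,-0.014,-0.028,0,0,0],[0,0,0,0,0,0],[0,0,0,0,0,0]])

```text
t: 18.92
ee_pos: [485.5, -198.9, 201.6]
orientation: [0.072, 1.55, -0.08]
ft_force: [-0.1, 0.7, 0.6]
width: 87.8
```

```bash
python3 - <<'E'
from h import *
d=snap("wrist","w4"); blues(d,54)
E
```

```text
blue px 438 122 r mm 8.4 at z 54 [437.  -63.5  54. ]
```

View pics/w4.png

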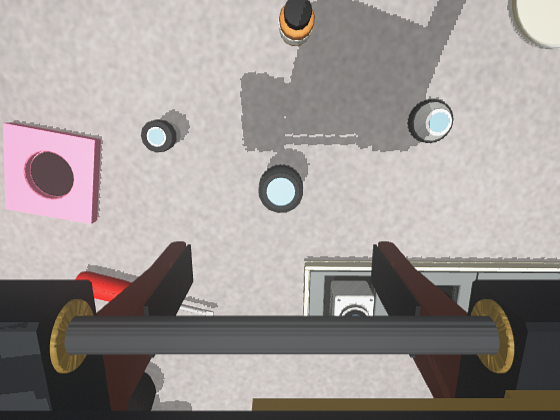

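The eyepiece is at (281,189), centred between the fingers. The small eyepiece is at (157,135) and well clear. The camera can be seen in the oblong insert.

```bash
python3 - <<'E'
from h import *
d=load("w4"); g=cv2.cvtColor(d["pixels"],cv2.COLOR_BGR2GRAY)[150:230,240:330]; m=(g<75).astype(np.uint8)
c=max(cv2.findContours(m,cv2.RETR_EXTERNAL,cv2.CHAIN_APPROX_NONE)[0],key=cv2.contourArea); (u,v),r=cv2.minEnclosingCircle(c); u+=240;v+=150
print(u,v,r,ray(d,(u,v),54),"r mm",ray(d,(u+r,v),54)[1]-ray(d,(u,v),54)[1], "glass",ray(d,(281,190.5),50))
p=ray(d,(u,v),50)
plan([p[0],p[1],75],84.4,4)
E
```

```text
280.9429512023926 187.828857421875 23.589834213256836 [ 480.72450407 -199.08653173   54.        ] r mm 20.55263242310471 glass [ 484.0618966  -199.37703262   50.        ]
[0.032, -0.0, -0.002, 0.019, 0.281, 0.063]
[0.032, -0.0, -0.001, 0.019, 0.281, 0.063]
[0.032, -0.0, -0.001, 0.019, 0.281, 0.063]
[0.032, -0.0, -0.001, 0.019, 0.281, 0.063]
```

Request:
carry_out(commands=[[0.032,0,-0.001,0,0.3,0],[0.032,0,-0.001,0,0.3,0],[0.032,0,0,0,0.3,0],[0.025,0,0,0,0.3,0],[0,0,0,0,0,0],[0,0,0,0,0,0]])

```text
t: 19.73
ee_pos: [492.3, -198.0, 77.9]
orientation: [0.068, 1.567, -0.076]
ft_force: [0.5, 0.3, 1.2]
width: 87.7
```

```bash
python3 - <<'E'
from h import *
plan([483,-199.3,19],84.4,4)
E
```

```text
[0.015, -0.0, -0.002, 0.086, 0.043, 0.078]
[0.015, -0.0, -0.002, 0.086, 0.043, 0.078]
[0.015, -0.0, -0.002, 0.086, 0.043, 0.078]
[0.015, -0.001, -0.002, 0.086, 0.043, 0.078]
```

Request:
carry_out(commands=[[0.01,0,-0.003,0,0,0],[0.015,0,-0.003,0,0,0],[0.015,0,-0.003,0,0,0],[0.012,0,-0.001,0,0,0],[0,0,0,0,0,0],[0,0,0,0,0,0]])

```text
t: 20.48
ee_pos: [482.9, -197.8, 23.9]
orientation: [0.067, 1.564, -0.077]
ft_force: [0.5, -0.9, 0.6]
width: 88.0
```

Request:
carry_out(commands=[[0.005,-0.001,0,0,0,0],[0,0,0,0,0,0]])

```text
t: 20.72
ee_pos: [483.5, -199.1, 19.2]
orientation: [0.067, 1.563, -0.078]
ft_force: [-0.9, 0.6, -0.2]
width: 87.8
```

Request:
carry_out(commands=[[0,0,0,0,0,0],[0,0,0,0,0,0],[0,0,0,0,0,0],[0,0,0,0,0,0],[0,0,0,0,0,0],[0,0,0,0,0,0],[0,0,0,0,0,0]], grip=1)

```text
t: 21.6
ee_pos: [484.0, -199.4, 19.8]
orientation: [0.066, 1.562, -0.078]
ft_force: [0.3, -1.2, 0.0]
width: 39.5
```

Request:
carry_out(commands=[[-0.01,0,0,0,0,0],[-0.02,0,0,0,0,0],[-0.03,0,0,0,0,0],[-0.03,0,0,0,0,0],[-0.02,0,0,0,0,0],[0,0,0,0,0,0]])

```text
t: 22.35
ee_pos: [482.5, -198.1, 135.1]
orientation: [0.066, 1.562, -0.078]
ft_force: [0.2, -0.4, -1.1]
width: 39.3
```

```bash
python3 - <<'E'
from h import *
s=plan([640,37.5,160],84.4,8)
E
```

```text
[-0.003, 0.031, 0.017, 0.043, 0.054, 0.048]
[-0.003, 0.031, 0.017, 0.043, 0.054, 0.048]
[-0.003, 0.031, 0.017, 0.043, 0.054, 0.048]
[-0.003, 0.031, 0.017, 0.043, 0.054, 0.048]
[-0.003, 0.031, 0.017, 0.043, 0.054, 0.048]
[-0.003, 0.031, 0.017, 0.043, 0.054, 0.048]
[-0.003, 0.031, 0.017, 0.043, 0.054, 0.048]
[-0.003, 0.031, 0.017, 0.043, 0.054, 0.048]
```

Request:
carry_out(commands=[[-0.003,0.031,0.017,0,0,0],[-0.003,0.031,0.017,0,0,0],[-0.003,0.031,0.017,0,0,0],[-0.003,0.031,0.017,0,0,0],[-0.003,0.031,0.017,0,0,0],[-0.003,0.031,0.017,0,0,0],[-0.003,0.025,0.017,0,0,0],[0,0.015,0.015,0,0,0]])

```text
t: 23.35
ee_pos: [635.6, 21.0, 148.2]
orientation: [0.069, 1.574, -0.08]
ft_force: [0.1, -0.7, -1.8]
width: 39.3
```

Request:
carry_out(commands=[[0,0,0,0,0,0],[0,0,0,0,0,0]])

```text
t: 23.6
ee_pos: [634.5, 21.6, 146.0]
orientation: [0.068, 1.577, -0.079]
ft_force: [-0.9, -0.6, -0.7]
width: 39.7
```

```bash
python3 - <<'E'
from h import *
s=plan([648.3,37.5,60],84.4,4)
E
```

```text
[0.021, 0.004, 0.003, 0.068, -0.099, 0.104]
[0.021, 0.004, 0.003, 0.068, -0.099, 0.104]
[0.021, 0.004, 0.003, 0.068, -0.099, 0.104]
[0.021, 0.004, 0.003, 0.068, -0.099, 0.104]
```

Request:
carry_out(commands=[[0.021,0.004,0.003,0,-0.1,0.1],[0.021,0.004,0.003,0,-0.1,0.1],[0.021,0.004,0.003,0,-0.1,0.1],[0.015,0.004,0.003,0,-0.1,0.1],[0,0,0,0,0,0],[0,0,0,0,0,0]])

```text
t: 24.35
ee_pos: [645.0, 34.3, 60.5]
orientation: [0.075, 1.573, -0.076]
ft_force: [0.6, 0.1, -0.6]
width: 39.3
```

```bash
python3 - <<'E'
from h import *
s=plan([648.3,37.5,50],84.4,2)
E
```

```text
[0.005, 0.002, 0.002, 0.046, -0.111, 0.016]
[0.005, 0.002, 0.002, 0.046, -0.111, 0.016]
```

Request:
carry_out(commands=[[0.005,0.002,0.002,0,-0.1,0],[0.005,0.002,0.001,0,-0.1,0],[0,0,0,0,0,0],[0,0,0,0,0,0]])

```text
t: 24.85
ee_pos: [649.7, 38.3, 51.7]
orientation: [0.075, 1.567, -0.076]
ft_force: [0.3, 0.2, -1.7]
width: 39.7
```

Request:
carry_out(commands=[[0.008,0,-0.001,0,0,0],[0.009,0,0,0,0,0],[0.003,0,0,0,0,0],[0.002,0,0,0,0,0],[0,0,0,0,0,0]])

```text
t: 25.48
ee_pos: [648.5, 38.2, 27.9]
orientation: [0.075, 1.567, -0.076]
ft_force: [-0.9, -0.4, -1.1]
width: 39.2
```

Request:
carry_out(commands=[[0.001,0,0,0,0,0],[0,0,0,0,0,0]])

```text
t: 25.72
ee_pos: [649.0, 38.3, 28.1]
orientation: [0.075, 1.566, -0.076]
ft_force: [0.5, -0.6, -0.9]
width: 39.4
```

Request:
carry_out(commands=[[0,0,0,0,0,0],[0,0,0,0,0,0],[0,0,0,0,0,0],[0,0,0,0,0,0],[-0.02,0,0,0,0,0],[-0.04,0,0,0,0,0],[-0.04,0,0,0,0,0],[-0.03,0,0,0,0,0]], grip=0.2)

```text
t: 26.72
ee_pos: [647.7, 38.3, 163.4]
orientation: [0.075, 1.568, -0.076]
ft_force: [-0.0, -0.4, -0.7]
width: 70.1
```

```bash
python3 - <<'E'
from h import *
s=plan([431,199.5,140],84.4,8)
E
```

```text
[0.003, 0.017, -0.029, 0.011, 0.009, 0.003]
[0.003, 0.017, -0.029, 0.011, 0.009, 0.003]
[0.003, 0.017, -0.029, 0.011, 0.009, 0.003]
[0.003, 0.017, -0.029, 0.011, 0.009, 0.003]
[0.003, 0.017, -0.029, 0.011, 0.009, 0.003]
[0.003, 0.017, -0.029, 0.011, 0.009, 0.003]
[0.003, 0.017, -0.029, 0.011, 0.009, 0.003]
[0.003, 0.017, -0.029, 0.011, 0.009, 0.003]
```

Request:
carry_out(commands=[[0.003,0.017,-0.029,0,0,0],[0.003,0.017,-0.029,0,0,0],[0.003,0.017,-0.029,0,0,0],[0.003,0.017,-0.029,0,0,0],[0.003,0.017,-0.029,0,0,0],[0.003,0.017,-0.025,0,0,0],[0.003,0.015,-0.02,0,0,0],[0,0,0,0,0,0]], grip=0)

```text
t: 27.72
ee_pos: [470.5, 177.2, 155.6]
orientation: [0.079, 1.547, -0.073]
ft_force: [-0.3, 0.2, 0.1]
width: 87.9
```

Request:
carry_out(commands=[[0,0,0,0,0,0]])

```text
t: 27.85
ee_pos: [471.4, 177.2, 156.7]
orientation: [0.079, 1.545, -0.072]
ft_force: [0.3, 0.1, -0.2]
width: 87.9
```

```bash
python3 - <<'E'
from h import *
d=snap("wrist","w5"); blues(d,31)
s=plan([430.5,199.5,60],84.4,4)
E
```

```text
blue px 144 410 r mm 11.9 at z 31 [673.1  22.6  31. ]
blue px 4 186 r mm 8.1 at z 31 [439.4 -43.9  31. ]
blue px 302 146 r mm 20.7 at z 31 [429.9 199.   31. ]
[0.024, 0.004, -0.011, 0.005, 0.34, -0.083]
[0.024, 0.004, -0.011, 0.005, 0.34, -0.083]
[0.024, 0.005, -0.011, 0.005, 0.34, -0.083]
[0.024, 0.005, -0.011, 0.005, 0.34, -0.083]
```

View pics/w5.png

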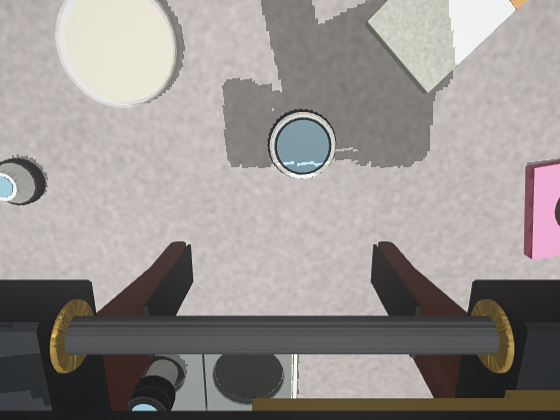

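The lens is at (302,146), which gives (430,199) and agrees with the earlier measurement. The eyepiece stands in its insert at bottom left.

Request:
carry_out(commands=[[0.02,0.005,-0.011,0,0.3,0],[0.02,0.005,-0.011,0,0.3,0],[0.02,0.005,-0.011,0,0.3,0],[0.02,0.005,-0.008,0,0.3,0],[0,0,0,0,0,0],[0,0,0,0,0,0]])

```text
t: 28.65
ee_pos: [440.2, 199.9, 76.6]
orientation: [0.087, 1.56, -0.075]
ft_force: [0.1, -0.3, -0.3]
width: 87.6
```

```bash
python3 - <<'E'
from h import *
s=plan([430.3,199.3,40],84.4,3)
E
```

```text
[0.012, -0.001, -0.003, -0.104, 0.172, -0.161]
[0.012, -0.001, -0.003, -0.104, 0.172, -0.161]
[0.012, -0.001, -0.003, -0.104, 0.172, -0.161]
```

Request:
carry_out(commands=[[0.012,-0.001,-0.003,0,0.2,-0.2],[0.012,0,-0.003,0,0.2,-0.2],[0.012,0,-0.003,0,0.2,-0.2],[0,0,0,0,0,0],[0,0,0,0,0,0]])

```text
t: 29.28
ee_pos: [432.2, 199.8, 39.1]
orientation: [0.08, 1.57, -0.083]
ft_force: [0.5, -0.1, 0.3]
width: 87.9
```

```bash
python3 - <<'E'
from h import *
s=plan([430.3,199.3,12],84.4,3)
E
```

```text
[0.009, -0.0, -0.001, -0.122, -0.004, 0.034]
[0.009, -0.0, -0.001, -0.122, -0.004, 0.034]
[0.009, -0.0, -0.001, -0.122, -0.004, 0.034]
```

Request:
carry_out(commands=[[0.009,0,-0.001,0,0,0],[0.009,0,-0.001,0,0,0],[0.006,0,0,0,0,0],[0.002,0,0,0,0,0],[0,0,0,0,0,0]])

```text
t: 29.9
ee_pos: [430.4, 200.1, 11.5]
orientation: [0.08, 1.569, -0.083]
ft_force: [-0.6, -0.3, 0.8]
width: 87.7
```

Request:
carry_out(commands=[[-0.001,0,0,0,0,0],[0,0,0,0,0,0],[0,0,0,0,0,0],[0,0,0,0,0,0],[0,0,0,0,0,0],[0,0,0,0,0,0]], grip=1)

```text
t: 30.65
ee_pos: [430.7, 200.2, 13.0]
orientation: [0.081, 1.568, -0.083]
ft_force: [-1.2, -0.3, 0.0]
width: 55.7
```

Request:
carry_out(commands=[[-0.01,0,0,0,0,0],[-0.02,0,0,0,0,0],[-0.03,0,0,0,0,0],[-0.03,0,0,0,0,0],[-0.02,0,0,0,0,0],[0,0,0,0,0,0]])

```text
t: 31.4
ee_pos: [429.7, 200.0, 128.2]
orientation: [0.081, 1.569, -0.083]
ft_force: [-0.4, 0.0, -2.5]
width: 55.2
```

```bash
python3 - <<'E'
from h import *
s=plan([650,130,130],84.4,8)
E
```

```text
[-0.0, -0.006, 0.028, -0.045, 0.001, 0.011]
[-0.0, -0.006, 0.028, -0.045, 0.001, 0.011]
[-0.0, -0.006, 0.028, -0.045, 0.001, 0.011]
[-0.0, -0.006, 0.028, -0.045, 0.001, 0.011]
[-0.0, -0.006, 0.028, -0.045, 0.001, 0.011]
[-0.0, -0.006, 0.028, -0.045, 0.001, 0.011]
[-0.0, -0.006, 0.028, -0.045, 0.001, 0.011]
[-0.0, -0.006, 0.028, -0.045, 0.001, 0.011]
```

Request:
carry_out(commands=[[0,-0.006,0.028,0,0,0],[0,-0.006,0.028,0,0,0],[0,-0.006,0.028,0,0,0],[0,-0.006,0.028,0,0,0],[0,-0.006,0.028,0,0,0],[0,-0.006,0.028,0,0,0],[0,-0.006,0.028,0,0,0],[0,-0.006,0.022,0,0,0]])

```text
t: 32.4
ee_pos: [640.4, 126.5, 118.6]
orientation: [0.076, 1.583, -0.085]
ft_force: [0.3, 0.7, -2.1]
width: 54.8
```

Request:
carry_out(commands=[[0,0,0,0,0,0],[0,0,0,0,0,0]])

```text
t: 32.65
ee_pos: [639.4, 125.7, 115.9]
orientation: [0.076, 1.586, -0.086]
ft_force: [0.1, -0.1, -2.0]
width: 55.3
```

```bash
python3 - <<'E'
from h import *
s=plan([657,126,55],84.4,3)
E
```

```text
[0.02, 0.001, 0.006, -0.106, -0.321, 0.134]
[0.02, 0.001, 0.006, -0.106, -0.321, 0.134]
[0.02, 0.001, 0.006, -0.106, -0.321, 0.134]
```

Request:
carry_out(commands=[[0.015,0.001,0.006,0,-0.3,0.1],[0.02,0.001,0.006,0,-0.3,0.1],[0.02,0,0.006,0,-0.3,0.1],[0,0,0,0,0,0],[0,0,0,0,0,0]])

```text
t: 33.28
ee_pos: [655.0, 126.4, 54.6]
orientation: [0.078, 1.574, -0.082]
ft_force: [0.0, 0.2, -2.3]
width: 55.2
```

```bash
python3 - <<'E'
from h import *
s=plan([657,126,45],84.4,2)
E
```

```text
[0.005, -0.0, 0.001, -0.116, -0.12, 0.072]
[0.005, -0.0, 0.001, -0.116, -0.12, 0.072]
```

Request:
carry_out(commands=[[0.007,0,0.001,-0.1,-0.1,0.1],[0.009,0,0,-0.1,-0.1,0],[0.009,0,0,0,0,0],[0.004,0,0,0,0,0],[0,0,0,0,0,0]])

```text
t: 33.9
ee_pos: [656.6, 126.4, 24.8]
orientation: [0.077, 1.568, -0.077]
ft_force: [-1.1, -0.2, -2.1]
width: 55.5
```

Request:
carry_out(commands=[[0.002,0,0,0,0,0],[0.002,0,0,0,0,0],[0,0,0,0,0,0]])

```text
t: 34.28
ee_pos: [657.2, 126.5, 21.2]
orientation: [0.077, 1.567, -0.077]
ft_force: [-0.6, 0.6, -2.5]
width: 55.2
```

Request:
carry_out(commands=[[0,0,0,0,0,0],[0,0,0,0,0,0],[0,0,0,0,0,0],[0,0,0,0,0,0],[-0.02,0,0,0,0,0],[-0.04,0,0,0,0,0],[-0.04,0,0,0,0,0],[-0.03,0,-0.01,0,0,0]], grip=0.15)

```text
t: 35.28
ee_pos: [646.9, 127.4, 157.3]
orientation: [0.077, 1.567, -0.077]
ft_force: [0.2, -0.3, -0.2]
width: 75.1
```

```bash
python3 - <<'E'
from h import *
s=plan([560,-5,260],84.4,6)
E
```

```text
[-0.017, -0.023, -0.012, -0.005, 0.02, -0.001]
[-0.017, -0.023, -0.012, -0.005, 0.02, -0.001]
[-0.017, -0.023, -0.012, -0.005, 0.02, -0.001]
[-0.017, -0.023, -0.012, -0.005, 0.02, -0.001]
[-0.017, -0.023, -0.012, -0.005, 0.02, -0.001]
[-0.017, -0.023, -0.012, -0.005, 0.02, -0.001]
```

Request:
carry_out(commands=[[-0.017,-0.023,-0.012,0,0,0],[-0.017,-0.023,-0.012,0,0,0],[-0.017,-0.023,-0.012,0,0,0],[-0.017,-0.023,-0.012,0,0,0],[-0.017,-0.023,-0.012,0,0,0],[-0.017,-0.018,-0.012,0,0,0],[0,0,0,0,0,0],[0,0,0,0,0,0]])

```text
t: 36.28
ee_pos: [561.2, -0.5, 276.6]
orientation: [0.078, 1.549, -0.075]
ft_force: [-0.5, -0.5, -0.3]
width: 74.4
```

```bash
python3 - <<'E'
from h import *
d=snap("wrist","w6"); snap("top","top6")
for z in (40,50,62): blues(d,z)
E
```

```text
blue px 166 241 r mm 8.0 at z 40 [ 627.7 -142.9   40. ]
blue px 396 242 r mm 20.4 at z 40 [655.7 127.7  40. ]
blue px 166 241 r mm 7.8 at z 50 [ 624.1 -139.1   50. ]
blue px 396 242 r mm 19.9 at z 50 [651.4 124.6  50. ]
blue px 166 241 r mm 7.6 at z 62 [ 619.8 -134.6   62. ]
blue px 396 242 r mm 19.3 at z 62 [646.3 120.9  62. ]
```

View pics/w6.png

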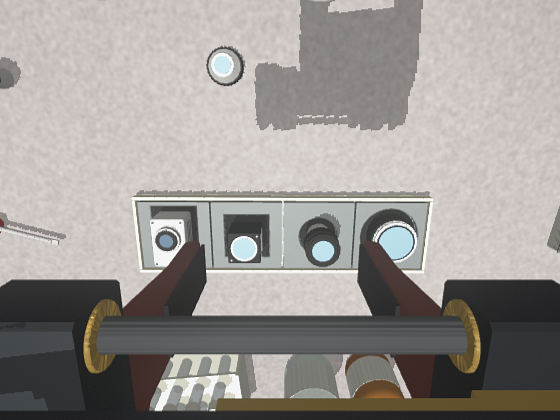

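All four accessories stand in their inserts: camera (166,241), cube (243,248), eyepiece (322,250) and lens (396,242). A last numeric check on the cube and eyepiece, plus the look-alikes in the top view.

```bash
python3 - <<'E'
from h import *
d=load("w6"); print("cube",ray(d,(243.5,248),50).round(1),"want 639.5,-51.3"); print("eye",ray(d,(322,250),60).round(1),"want 648,37.5")
a=load("top0")["pixels"];b=load("top6")["pixels"]
for n,(u,v) in {"cond":(310,250),"small":(413,258)}.items():
    s=np.s_[v-14:v+14,u-14:u+14]; print(n,"mean diff",cv2.absdiff(a[s],b[s]).mean().round(2), "shift px", np.round(cv2.phaseCorrelate(*[cv2.cvtColor(x[s],cv2.COLOR_BGR2GRAY).astype(np.float64) for x in (a,b)])[0],2))
from workcell import ctrl; print(ctrl.close_job())
E
```

```text
cube [641.4 -51.1  50. ] want 639.5,-51.3
eye [648.5  38.3  60. ] want 648,37.5
cond mean diff 6.83 shift px [ 0.2  -0.23]
small mean diff 5.34 shift px [-0.01  0.01]
the job is handed in; nothing more can be done
None
```

All four accessories are in their own inserts, each lowered in the gripper and released within about 1 mm of the recess floor. I handed the job in at about 36 s of the 109 s allowed; it returned no verdict.

The final wrist picture showed all four standing. I did not measure their tilt or final height; seating rests on the release heights and that picture.

| Accessory | Measured (mm) | Insert centre (mm) | Offset (mm) |
|---|---|---|---|
| lens | (655.7, 127.7) | (657, 126) | about 2 |
| eyepiece | (648.5, 38.3) | (648, 37.5) | about 1 |
| filter cube | (641.4, -51.1) | (639.5, -51.3) | about 2 |
| camera | about (630, -139), from its lens-mount ring | (631, -140) | about 1–2 |

- **Contact:** The only contact felt while setting down was about 4 N on the camera, and nothing slipped or tipped that I could see.
- **Look-alikes:** The small eyepiece and condenser lens were not touched. Before-and-after top views show shifts below 0.3 pixel (under 1 mm).
- **Disagreement:** The only one was at the start, when a rough top-view fix on the cube was about 5 mm off the wrist view. I used the wrist view. No check failed.

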